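# Hang a U-core over the test busbar and fire the test

## Robot

A 7-joint arm with a two-finger parallel gripper is mounted at the origin on a cart in front of the work surface, level with it; the furniture and walls round the work are solid. World frame = base frame: x ahead of the robot, y to its left, z up, the work surface at z = 0. Lengths are in m, angles in rad, forces in N, time in s.
With the tool pointing down it reaches from about 0.35 to 0.775 m from the base axis. Payload 3.1 kg.
Tool frame: the origin (TCP) lies at the very end of the fingers, on their centre line; the grasp point (between the pads) lies 19 mm behind it; x points along the fingers, y is the direction in which the jaws open and shut, and the axes are right-handed (so a half turn about x gives the same grasp; the last joint's range is limited). The gripper opens to 85 mm and grips with 20 to 120 N. Pads are 22 mm wide; open, the fingers measure 114 mm over their backs; the gripper's body (76 mm by 85 mm) begins 54 mm behind the grasp point. The pads swing forward as they close: fully open they stand 13 mm farther back than shut.
Start: joints at [1.2, 0.311, 0.014, 1.512, -0.004, 1.319, -0.027], TCP at [0.178, -0.521, 0.231] pointing down, gripper open.
Joint ranges: [-2.7, 2.7], [-0.3, 1.91], [-1.27, 1.3], [0.12, 2.57], [-1.44, 4.58], [0.2, 2.03], [-3.05, 3.05]. Speed limits (rad/s): [2.79, 2.79, 3.14, 3.14, 3.14, 3.14, 3.14].

## Interface

Orientations are given as a unit quaternion [x, y, z, w].
In Python, from station import monitor, imaging, bot gives the robot as it stands.
- The arm moves only by the tool jog_arm, never from a script. Its argument "commands" is one flat list of numbers, 7 for each row, row after row: the shift along the tool's x, y, z in m, then the turn, a rotation vector about the tool's x, y, z in rad, then the opening, from 0 (shut) to 1 (fully open). A call has 1 to 20 rows; each row shifts and turns the commanded pose from where the row before left it, along the tool's axes as they then stand; what a row does not reach is not made up. A row lasts 1/8 s, in which the tool goes at most 62.5 mm and 10.7 degrees, less where a joint would pass 70% of its speed; a pose out of reach is approached as far as the arm can. A call with a gripper value outside its range is refused whole. The fingers move at their own pace and stop on an object; "grip_force" is the grip in N (left out, the last holds). Time passes only in rows, so rows that do not move let the fingers close. It gives the time, the measured TCP pose, the force and the opening at its end, in the units of the state.
- monitor.observe(): the state, without advancing time (a new reading comes with each control period).
- imaging.snapshot(name): name is "side" or "top"; returns a dict with "frame" (480x640x3 uint8, blue, green, red), "range_z" (480x640 float32, m along the optical axis (not along the pixel's ray), 0 where there is no reading), "mtx" (3x3 intrinsics, pixels), "T" (4x4, takes a point from camera to world coordinates). Camera axes: x right, y down, z forward; pixel columns grow to the right and rows downward; lengths in m; the calibration is good to about 2 mm. A picture is of the moment at which its call begins.
- bot.close_job(): hands the job in, once; it reports no verdict.
Trained networks look in the newest picture that a camera, given by its name, has taken for a name from the list of things; names that differ only in an ending like _2 or _b are one class to them, and where a whole thing is asked for, a point or a joint stands for the part that bears it (a point fixed in the world has none). Each returns a list of dicts, best first, with "conf" (0 to 1); they miss things now and then, are a little off and sometimes report something else, mostly with a low value. They report only what shows in the picture. A call takes as long as a camera call.
- imaging.search_frame(camera, thing): "bbox" ([left, top, width, height] in pixels, round what is visible of it).
- imaging.outline_of(camera, thing): "mask" (480x640 bool, what is visible of it) and "bbox" ([left, top, width, height] in pixels, round what is visible of it).
- imaging.landmark_of(camera, thing): "uv" ([column, row] in pixels: a listed point, or the origin of a listed thing).
The state is a dict: "t": time; "joints": joint angles; "joint_vel": joint speeds; "tau": joint torques, N m; "tool_pos": TCP position; "tcp_rot": TCP orientation; "force": force on the tool from outside, world axes, zero at the start; "ft_torque": the same for the moment, N m; "finger_gap": finger opening in m.
Only numpy, scipy, OpenCV 4.12 (cv2) and the standard library are available. Lean on these libraries where they do the work, as an engineer would, in place of code of your own. Each camera call takes 0.05 s, during which the arm holds its last target. There are 200 camera calls.

## Task

Test the larger of the two U-shaped cores: lower it gently astride the copper busbar of the test stand, between the two upright ribs, so that it hangs level and square with one leg on either side of the bar, and let go of it. Then squeeze the sprung trigger of the hand switch fully in for a moment and release it; never pull the trigger while the bar is empty. Leave the smaller core where it stands.

Things in the scene. Friction and masses are not known exactly. Their poses are not given: they have to be found in the camera images.
- core_large: larger U-shaped core standing legs down: 82 (x) by 44 (y) by 106 mm high, 0.4 kg; copper windings on two legs, grey bridge on top (60 to 78 mm up), on it a black terminal block to grip, 30 (x) by 34 (y), 78 to 106 mm up. Origin: midway between the leg ends, on the ground; z up; y runs through the 34 mm gap between the legs. The bridge's underside (60 mm up) rests on the bar; either way round
- core_small: the smaller core of the same form, 57 by 31 by 74 mm; to be left alone. Origin and axes as for the larger one.
- test_stand: fixed stand: grey base 110 (x) by 230 (y) by 12 mm, two white insulators at y = +-95 mm carrying a copper busbar on edge, 10 mm thick (x), 30 mm high, along y, top 135 mm above the bench; nothing rises more than 8 mm above the bar's top. Origin: centre of the base's underside
- bay (a point): centre of the bay, on the bar's top edge (135 mm above the bench); y along the bar, x across, z up. Two grey ribs at y = +-41.5 mm (7 mm thick, 22 mm across, rising 8 mm above the bar's top) bound the bay to 76 mm
- grip_switch: fixed hand switch: foot 130 by 100 by 10 mm; above it a black grip bar along x, 140 mm long, 26 mm wide (y -13 to +13), 47 to 85 mm above the bench. On its +y side a steel trigger blade (95 mm long, 8 thick, 51 to 81 mm above the bench), pivoted at x 50, y 20 mm, standing off the bar toward its -x end. Origin: on the bench under the bar's middle
- squeeze (a point): where to squeeze from above, fingers closing along y (axes as the switch): 65 mm from the pivot, 66 mm above the bench, midway between the outer faces when squeezed. From here the bar's outer face is at y = -18 mm, the trigger's at +37 mm at rest and about +20 mm fully in
- trigger (a joint): trigger angle, rad: 0 at rest, about 0.26 fully squeezed; a spring returns it, 3 N at first and about 7 N at the end, at the squeeze point.

How it is judged:
By the outcome, as a careful person would: the job done as asked, in the order asked, and still so for the second after the job is handed in, with the robot touching nothing.
It also fails if it takes over 58 s, if anything falls off the work surface, if the arm or the gripper's body presses on something with over 40 N, if the wrist force passes 120 N, or if a joint passes its speed limit or range.

## Working session

There is one attempt and no reset: what is moved stays moved. The work goes in short steps, Python scripts to look and compute and a tool call to move; the robot and the scene stay as the last step left them, time stands still between calls to the robot, and variables do not carry over. Pictures are saved under pics/ and viewed, about 8 in all and at most 12, crops included, and the job is handed in when it is done.

Besides the shell and the picture viewer there is one more tool, called after ">>>" by a JSON object that holds its "op" and its "data", one argument or row to a line. jog_arm: Moves the arm, as the interface text tells. Its arguments: {"type":"object","properties":{"commands":{"type":"array","items":{"type":"number"}},"grip_force":{"type":"number"}},"required":["commands"]}

```bash
mkdir -p pics; ls; cat > h.py <<'E'
import numpy as np, cv2
from station import monitor, imaging, bot
from scipy.spatial.transform import Rotation as R
def pts(s):
    z=s["range_z"]; v,u=np.mgrid[:480,:640]; K=s["mtx"]
    P=np.stack([(u-K[0,2])/K[0,0]*z,(v-K[1,2])/K[1,1]*z,z],-1)@s["T"][:3,:3].T+s["T"][:3,3]
    P[z==0]=np.nan; return P
E
python3 - <<'E'
from h import *
ims=[]
for c in ["top","side"]:
    s=imaging.snapshot(c); P=pts(s); np.save(f"{c}.npy",P); cv2.imwrite(f"pics/{c}0.png",s["frame"])
    print(c,s["T"].round(3).tolist(),s["mtx"].round(1).tolist())
    for t in ["core_large","core_small","test_stand","grip_switch"]:
        for d in imaging.outline_of(c,t)[:3]:
            m=d["mask"]; q=P[m]; q=q[~np.isnan(q[:,0])]
            print(t,round(d["conf"],2),d["bbox"],np.percentile(q,[2,50,98],axis=0).round(3).tolist() if len(q) else None)
            np.save(f"{c}_{t}_{round(d['conf']*100)}.npy",m)
    for t in ["core_large","bay","squeeze","grip_switch"]:
        print(t,[(round(d["conf"],2),np.round(d["uv"])) for d in imaging.landmark_of(c,t)[:2]])
st=monitor.observe(); print(st)
E
```

```text
pics
top [[-0.022, -0.993, 0.116, 0.311], [-1.0, 0.02, -0.012, -0.022], [0.009, -0.116, -0.993, 1.577], [0.0, 0.0, 0.0, 1.0]] [[573.3, 0.0, 304.9], [0.0, 573.3, 230.0], [0.0, 0.0, 1.0]]
core_large 0.72 [327.3, 232.7, 31.2, 34.0] [[0.399, -0.162, 0.03], [0.437, -0.132, 0.08], [0.476, -0.103, 0.11]]
core_large 0.42 [269.1, 226.6, 17.5, 25.3] [[0.438, 0.014, 0.035], [0.464, 0.032, 0.057], [0.492, 0.049, 0.08]]
core_small 0.75 [267.1, 228.5, 20.0, 24.6] [[0.438, 0.014, 0.003], [0.463, 0.032, 0.056], [0.494, 0.049, 0.08]]
test_stand 0.94 [147.2, 207.6, 99.0, 58.7] [[0.416, 0.14, 0.005], [0.483, 0.25, 0.014], [0.551, 0.356, 0.14]]
grip_switch 0.71 [395.4, 193.5, 45.9, 62.5] [[0.42, -0.409, 0.002], [0.487, -0.349, 0.015], [0.561, -0.302, 0.091]]
core_large [(0.79, array([338., 250.]))]
bay [(0.94, array([193., 232.]))]
squeeze [(0.81, array([426., 237.]))]
grip_switch [(0.98, array([419., 232.]))]
side [[-0.998, 0.025, -0.064, 0.547], [0.064, 0.664, -0.745, 0.813], [0.023, -0.747, -0.664, 0.859], [0.0, 0.0, 0.0, 1.0]] [[546.8, 0.0, 313.0], [0.0, 546.8, 234.6], [0.0, 0.0, 1.0]]
core_large 0.
[... 718 characters left out ...]
t': 0.9, 'joints': array([ 1.20025479,  0.31086855,  0.01400802,  1.51147093, -0.00442378,
        1.31918645, -0.02718085]), 'joint_vel': array([-7.37934681e-05, -3.60415846e-04, -4.76633054e-04, -1.28484937e-03,
       -7.27724832e-04,  6.40351914e-04,  3.07692653e-04]), 'tau': array([ 4.21564791e-04, -3.79798257e+01,  1.45853581e-01, -2.30861825e+01,
        1.21959345e-02,  1.71304786e-03, -5.97080145e-07]), 'tool_pos': array([ 0.17766642, -0.5205506 ,  0.23133289]), 'tcp_rot': array([ 0.69757208,  0.11573444, -0.69755901,  0.11580224]), 'force': array([-0.05240885,  0.09592861,  0.18724459]), 'ft_torque': array([-0.0248983 ,  0.0258715 , -0.04106329]), 'finger_gap': 0.08518263395310602}
```

View pics/top0.png

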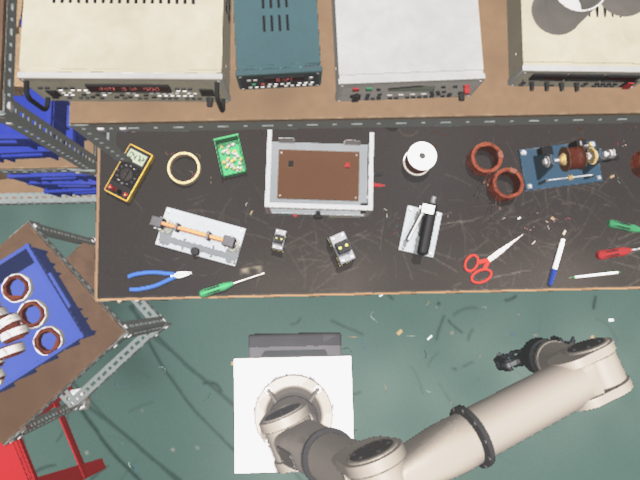

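View pics/side0.png

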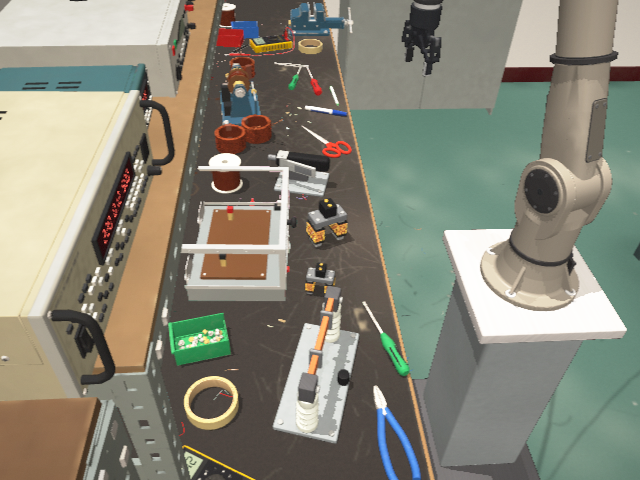

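Top view: large core at (341,249), small core (279,239), stand (200,236), switch (424,228). Side view agrees. Now fit the poses.

```bash
python3 - <<'E'
from h import *
def rect(q,n):
    (c,s,a)=cv2.minAreaRect((q[:,:2]*1000).astype(np.float32)); print(n,len(q),"c",np.round(c,1),"size",np.round(s,1),"ang",round(a,1),"mean",(q.mean(0)*1000).round(1))
for c in ["top","side"]:
    P=np.load(c+".npy").reshape(-1,3); P=P[~np.isnan(P[:,0])]
    def box(x0,x1,y0,y1,z0,z1): return P[(P>[x0,y0,z0]).all(1)&(P<[x1,y1,z1]).all(1)]
    L=(.37,.51,-.19,-.07)
    rect(box(*L,.070,.085),c+" bridge"); rect(box(*L,.097,.115),c+" block"); rect(box(*L,.065,.115),c+" all")
    S=(.38,.58,.11,.39)
    rect(box(*S,.125,.15),c+" bar"); rect(box(*S,.06,.16),c+" bar+");rect(box(*S,.006,.02),c+" base")
    G=(.38,.6,-.44,-.27)
    rect(box(*G,.078,.095),c+" grip"); rect(box(*G,.045,.095),c+" grip+blade"); rect(box(*G,.004,.02),c+" foot")
    q=box(.5,.8,-.25,.15,.03,.6); print("chassis",np.percentile(q,[1,99],axis=0).round(3).tolist())
s=imaging.snapshot("top");f=s["frame"]
a=cv2.resize(f[195:275,140:250],None,fx=5,fy=5,interpolation=cv2.INTER_CUBIC)
b=cv2.resize(f[180:265,315:445],None,fx=5,fy=5,interpolation=cv2.INTER_CUBIC)
w=max(a.shape[1],b.shape[1]); g=np.zeros((a.shape[0]+b.shape[0],w,3),np.uint8); g[:a.shape[0],:a.shape[1]]=a; g[a.shape[0]:,:b.shape[1]]=b
cv2.imwrite("pics/crop1.png",cv2.resize(g,None,fx=.72,fy=.72))
s=imaging.snapshot("side");f=s["frame"]
P=np.load("top.npy");
for cam in ["top","side"]:
    s=imaging.snapshot(cam);K=s["mtx"];T=s["T"]
    for n,h in [("core_large",0),("core_small",0),("bay",.135),("squeeze",.066),("grip_switch",0),("test_stand",0)]:
        for d in imaging.landmark_of(cam,n)[:1]:
            r=T[:3,:3]@np.linalg.inv(K)@np.r_[d["uv"],1]; o=T[:3,3]; p=o+r*(h-o[2])/r[2]; print(cam,n,p.round(3),round(d["conf"],2))
E
```

```text
top bridge 330 c [ 439.9 -134.8] size [79.8 44.2] ang 22.4 mean [ 438.5 -133.7   77.9]
top block 155 c [ 439.8 -134.9] size [30.2 34.5] ang 21.7 mean [ 439.4 -134.4  106.1]
top all 513 c [ 439.9 -134.8] size [80.  44.3] ang 22.2 mean [ 438.6 -133.6   86.5]
top bar 553 c [482. 249.] size [220.2  30.9] ang 73.2 mean [483.  247.3 135.8]
top bar+ 713 c [483.2 247.5] size [222.6  36.1] ang 73.1 mean [482.1 247.6 127.6]
top base 3174 c [479.9 250.1] size [279.5 199.7] ang 90.0 mean [478.3 252.1  11.7]
top grip 582 c [ 488.6 -344.9] size [ 59.6 138.8] ang 76.2 mean [ 489.6 -356.3   84.6]
top grip+blade 817 c [ 498.9 -348.9] size [ 60.6 160. ] ang 74.4 mean [ 492.4 -354.1   80.1]
top foot 1770 c [ 490.  -355.1] size [169.7 219.6] ang 90.0 mean [ 488.  -350.3    8.5]
chassis [[0.53, -0.244, 0.038], [0.798, 0.144, 0.511]]
side bridge 374 c [ 434.8 -135.6] size [81.7 50.8] ang 19.9 mean [ 437.7 -127.5   76.5]
side block 174 c [ 468.3 -116.4] size [109.6  37.4] ang 29.9 mean [ 436.4 -132.4  103.6]
side all 688 c [ 457.4 -125.8] size [134.5  52.5] ang 25.8 mean [ 436.9 -127.6   84.1]
side bar 115
[... 315 characters left out ...]
4.5   82.6]
side grip+blade 1021 c [ 493.5 -354. ] size [ 64.  159.6] ang 67.8 mean [ 483.3 -346.7   72.8]
side foot 819 c [ 488.9 -352.1] size [163.2 217.5] ang 88.4 mean [ 472.7 -340.6    8.9]
chassis [[0.526, -0.239, 0.034], [0.796, 0.146, 0.509]]
top core_large [ 0.438 -0.136  0.   ] 0.79
top core_small [0.467 0.034 0.   ] 0.56
top squeeze [ 0.47  -0.359  0.066] 0.87
top grip_switch [0.496 0.276 0.   ] 0.48
top test_stand [0.49  0.253 0.   ] 0.56
side core_large [ 0.441 -0.129  0.   ] 0.89
side core_small [0.471 0.019 0.   ] 0.96
side bay [0.478 0.252 0.135] 0.81
side squeeze [ 0.461 -0.353  0.066] 0.59
side grip_switch [ 0.476 -0.358  0.   ] 0.71
side test_stand [0.477 0.249 0.   ] 0.83
```

View pics/crop1.png

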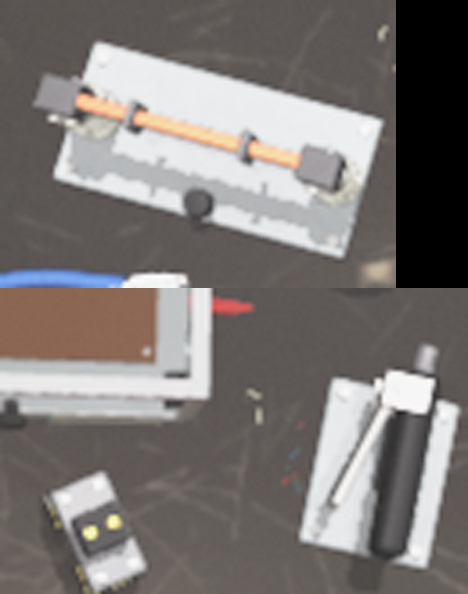

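```bash
python3 - <<'E'
from h import *
st=monitor.observe(); M=R.from_quat(st["tcp_rot"]).as_matrix(); print(M.round(3)); p=st["tool_pos"]
az=np.degrees(np.arctan2(M[1,1],M[0,1])); print("jaw azimuth",az,"base az",np.degrees(np.arctan2(p[1],p[0])))
# finer: ribs & bar line from top+side; grip bar line
for c in ["top","side"]:
    P=np.load(c+".npy").reshape(-1,3); P=P[~np.isnan(P[:,0])]
    o=np.array([.483,.248]); a=np.radians(73.2); d=np.array([np.cos(a),np.sin(a)]); n=np.array([np.sin(a),-np.cos(a)])
    q=P[(abs(P[:,:2]-o)<.2).all(1)]; L=(q[:,:2]-o)@d; X=(q[:,:2]-o)@n
    m=(q[:,2]>.13)&(q[:,2]<.1385)&(abs(L)<.065)&(abs(X)<.02); 
    k=m&(abs(X)<.006)&(abs(abs(L)-.0415)>.008); f=np.polyfit(L[k],X[k],1); print(c,"bar X off mm",(f[1]*1e3).round(2),"slope deg",np.degrees(f[0]).round(2),"z",q[k,2].mean().round(4))
    r=(q[:,2]>.1385)&(abs(L)<.07)&(abs(X)<.02); 
    for s in (-1,1): print(" rib",s,(L[r&(s*L>0)].mean()*1e3).round(1),(X[r&(s*L>0)].mean()*1e3).round(1),q[r,2].mean().round(4),r.sum())
    g=P[(P[:,2]>.08)&(P[:,2]<.092)&(P[:,0]>.41)&(P[:,0]<.535)&(P[:,1]>-.41)&(P[:,1]<-.31)]
    (ce,s,an)=cv2.minAreaRect((g[:,:2]*1000).astype(np.float32)); print("grip",np.round(ce,1),np.round(s,1),an)
    w=P[(P[:,2]>.0815)&(P[:,2]<.0865)&(P[:,0]>.41)&(P[:,0]<.515)&(P[:,1]>-.41)&(P[:,1]<-.32)]
    v=cv2.fitLine((w[:,:2]*1000).astype(np.float32),cv2.DIST_HUBER,0,.01,.01).ravel(); print("line",v.round(3),np.degrees(np.arctan2(v[1],v[0])),w[:,0].min().round(3),len(w))
    ft=P[(P[:,2]>.007)&(P[:,2]<.013)&(P[:,0]>.4)&(P[:,0]<.58)&(P[:,1]>-.42)&(P[:,1]<-.28)]; (ce,s,an)=cv2.minAreaRect((ft[:,:2]*1000).astype(np.float32)); print("foot",np.round(ce,1),np.round(s,1),an)
E
```

```text
[[-0.     0.323 -0.946]
 [ 0.    -0.946 -0.323]
 [-1.    -0.     0.   ]]
jaw azimuth -71.15868321399559 base az -71.15977115687136
top bar X off mm 0.45 slope deg -0.14 z 0.1344
 rib -1 -38.8 -0.0 0.1419 62
 rib 1 42.2 0.9 0.1419 62
grip [ 480.2 -345.1] [ 54.9 122.4] 75.55712890625
line [ 9.72000e-01 -2.37000e-01  4.63724e+02 -3.56541e+02] -13.680131 0.418 200
foot [ 490.1 -350. ] [139.3 179. ] 89.932373046875
side bar X off mm -2.01 slope deg -0.05 z 0.1335
 rib -1 -42.7 -3.1 0.141 94
 rib 1 39.8 -3.7 0.141 94
grip [ 478.8 -346.4] [ 56.9 126.2] 75.71675872802734
line [ 9.69000e-01 -2.48000e-01  4.64393e+02 -3.58374e+02] -14.374346 0.413 148
foot [ 481.  -354.7] [100.8 129.9] 76.88981628417969
```

```bash
cat >> h.py <<'E'
def plan(target,jaw,n,op,ret=False):
    """rows to reach world TCP target with tool down, jaw azimuth (deg)"""
    st=monitor.observe(); A=R.from_quat(st["tcp_rot"]); p=st["tool_pos"]
    a=np.radians(jaw); B=R.from_matrix(np.array([[0,0,-1],[np.cos(a),np.sin(a),0],[np.sin(a),-np.cos(a),0]]).T)
    if (A.inv()*B).as_rotvec()[0]**2>np.pi**2: pass
    rv=(A.inv()*B).as_rotvec(); d=(np.array(target)-p)/n; out=[]
    for i in range(n):
        C=A*R.from_rotvec(rv*i/n); out+=list(np.round(C.inv().apply(d),4)+0)+list(np.round(rv/n,3)+0)+[op]
    print("rv",rv.round(3),"dist",np.linalg.norm(d).round(4)); print([float(x) for x in out])
E
python3 -c "
from h import *
plan([.440,-.135,.17],22.2,12,1)"
```

```text
rv [-1.629 -0.     0.   ] dist 0.0392
[0.0051, -0.0233, -0.0311, -0.136, 0.0, 0.0, 1.0, 0.0051, -0.0189, -0.0339, -0.136, 0.0, 0.0, 1.0, 0.0051, -0.0142, -0.0362, -0.136, 0.0, 0.0, 1.0, 0.0051, -0.0091, -0.0378, -0.136, 0.0, 0.0, 1.0, 0.0051, -0.0039, -0.0387, -0.136, 0.0, 0.0, 1.0, 0.0051, 0.0013, -0.0388, -0.136, 0.0, 0.0, 1.0, 0.0051, 0.0066, -0.0383, -0.136, 0.0, 0.0, 1.0, 0.0051, 0.0117, -0.0371, -0.136, 0.0, 0.0, 1.0, 0.0051, 0.0166, -0.0351, -0.136, 0.0, 0.0, 1.0, 0.0051, 0.0212, -0.0326, -0.136, 0.0, 0.0, 1.0, 0.0051, 0.0254, -0.0294, -0.136, 0.0, 0.0, 1.0, 0.0051, 0.0292, -0.0257, -0.136, 0.0, 0.0, 1.0]
```

>>> {"op": "jog_arm", "data": {
  "commands": [0.005,-0.023,-0.031,-0.136,0,0,1,0.005,-0.019,-0.034,-0.136,0,0,1,0.005,-0.014,-0.036,-0.136,0,0,1,0.005,-0.009,-0.038,-0.136,0,0,1,0.005,-0.004,-0.039,-0.136,0,0,1,0.005,0.001,-0.039,-0.136,0,0,1,0.005,0.007,-0.038,-0.136,0,0,1,0.005,0.012,-0.037,-0.136,0,0,1,0.005,0.017,-0.035,-0.136,0,0,1,0.005,0.021,-0.033,-0.136,0,0,1,0.005,0.025,-0.029,-0.136,0,0,1,0.005,0.029,-0.026,-0.136,0,0,1,0,0,0,0,0,0,1],
  "grip_force": 40
}}

```text
t: 3.32
tool_pos: [0.4412, -0.1312, 0.1713]
tcp_rot: [0.392, 0.589, -0.391, 0.589]
force: [0.4, -1.2, -0.5]
finger_gap: 0.0855
```

```bash
python3 - <<'E'
from h import *
print(monitor.observe()["joints"].round(2))
plan([.440,-.135,.081],22.2,4,1)
s=imaging.snapshot("side"); cv2.imwrite("pics/s2.png",cv2.resize(s["frame"][140:270,240:400],None,fx=4,fy=4,interpolation=cv2.INTER_CUBIC))
E
```

```text
[ 0.7   0.21 -0.52  1.82  0.11  1.14  0.54]
rv [ 0.01  -0.002 -0.002] dist 0.0226
[0.0226, -0.0007, 0.0008, 0.002, 0.0, 0.0, 1.0, 0.0226, -0.0007, 0.0008, 0.002, 0.0, 0.0, 1.0, 0.0226, -0.0007, 0.0008, 0.002, 0.0, 0.0, 1.0, 0.0226, -0.0007, 0.0008, 0.002, 0.0, 0.0, 1.0]
```

View pics/s2.png

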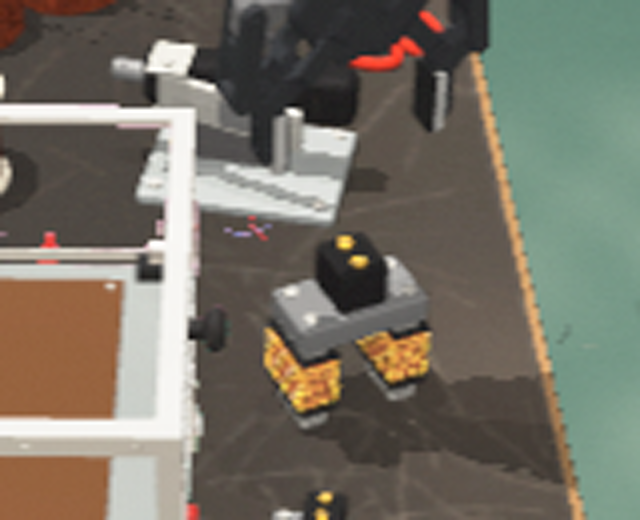

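Picture 4: open fingers (crop ~(270,130) and (430,100)) straddle the core (350,300) along its long axis, aligned.

>>> {"op": "jog_arm", "data": {
  "commands": [0.02,-0.001,0.001,0.002,0,0,1,0.02,-0.001,0.001,0.002,0,0,1,0.02,-0.001,0.001,0.002,0,0,1,0.02,0,0,0.002,0,0,1,0.01,0,0,0,0,0,0.6,0,0,0,0,0,0,0.1,0,0,0,0,0,0,0.1,0,0,0,0,0,0,0.1,0,0,0,0,0,0,0.1,0,0,0,0,0,0,0.1,0,0,0,0,0,0,0.1],
  "grip_force": 50
}}

```text
t: 4.75
tool_pos: [0.4384, -0.1395, 0.0822]
tcp_rot: [0.396, 0.585, -0.396, 0.586]
force: [-2.2, -0.5, 5.9]
finger_gap: 0.0291
```

>>> {"op": "jog_arm", "data": {
  "commands": [-0.01,0,0,0,0,0,0.1,-0.02,0,0,0,0,0,0.1,-0.03,0,0,0,0,0,0.1,-0.03,0,0,0,0,0,0.1,-0.03,0,0,0,0,0,0.1,-0.03,0,0,0,0,0,0.1,-0.02,0,0,0,0,0,0.1,0,0,0,0,0,0,0.1]
}}

```text
t: 5.75
tool_pos: [0.439, -0.1386, 0.2522]
tcp_rot: [0.396, 0.585, -0.395, 0.587]
force: [-0.1, 0.2, -5.6]
finger_gap: 0.029
```

```bash
python3 - <<'E'
from h import *
print(monitor.observe()["joints"].round(2))
plan([.482,.248,.26],-16.8,16,.1)
E
```

```text
[ 0.73  0.14 -0.52  1.69  0.07  1.32  0.58]
rv [ 0.676  0.001 -0.003] dist 0.0243
[-0.0005, 0.0115, -0.0214, 0.042, 0.0, 0.0, 0.1, -0.0005, 0.0106, -0.0219, 0.042, 0.0, 0.0, 0.1, -0.0005, 0.0097, -0.0223, 0.042, 0.0, 0.0, 0.1, -0.0005, 0.0087, -0.0227, 0.042, 0.0, 0.0, 0.1, -0.0005, 0.0078, -0.023, 0.042, 0.0, 0.0, 0.1, -0.0005, 0.0068, -0.0233, 0.042, 0.0, 0.0, 0.1, -0.0005, 0.0058, -0.0236, 0.042, 0.0, 0.0, 0.1, -0.0005, 0.0048, -0.0238, 0.042, 0.0, 0.0, 0.1, -0.0005, 0.0038, -0.024, 0.042, 0.0, 0.0, 0.1, -0.0005, 0.0027, -0.0242, 0.042, 0.0, 0.0, 0.1, -0.0005, 0.0017, -0.0242, 0.042, 0.0, 0.0, 0.1, -0.0005, 0.0007, -0.0243, 0.042, 0.0, 0.0, 0.1, -0.0005, -0.0003, -0.0243, 0.042, 0.0, 0.0, 0.1, -0.0005, -0.0014, -0.0243, 0.042, 0.0, 0.0, 0.1, -0.0005, -0.0024, -0.0242, 0.042, 0.0, 0.0, 0.1, -0.0005, -0.0034, -0.0241, 0.042, 0.0, 0.0, 0.1]
```

>>> {"op": "jog_arm", "data": {
  "commands": [0,0.0115,-0.0215,0.042,0,0,0.1,-0.001,0.0105,-0.022,0.042,0,0,0.1,0,0.0095,-0.0225,0.042,0,0,0.1,-0.001,0.0085,-0.0225,0.042,0,0,0.1,0,0.008,-0.023,0.042,0,0,0.1,-0.001,0.007,-0.0235,0.042,0,0,0.1,0,0.006,-0.0235,0.042,0,0,0.1,-0.001,0.005,-0.024,0.042,0,0,0.1,0,0.004,-0.024,0.042,0,0,0.1,-0.001,0.0025,-0.024,0.042,0,0,0.1,0,0.0015,-0.024,0.042,0,0,0.1,-0.001,0.0005,-0.0245,0.042,0,0,0.1,0,-0.0005,-0.0245,0.042,0,0,0.1,-0.001,-0.0015,-0.0245,0.042,0,0,0.1,0,-0.0025,-0.024,0.042,0,0,0.1,-0.001,-0.0035,-0.024,0.042,0,0,0.1,0,0,0,0,0,0,0.1,0,0,0,0,0,0,0.1]
}}

```text
t: 8.0
tool_pos: [0.4795, 0.2469, 0.2577]
tcp_rot: [-0.566, -0.422, 0.568, -0.423]
force: [-0.4, -0.7, -3.9]
finger_gap: 0.0292
```

```bash
cat > look.py <<'E'
from h import *
import sys
st=monitor.observe(); p=st["tool_pos"]; M=R.from_quat(st["tcp_rot"]).as_matrix(); print("tcp",p.round(4),"jaw",np.degrees(np.arctan2(M[1,1],M[0,1])).round(2),st["force"].round(1))
s=imaging.snapshot("side"); P=pts(s)
cv2.imwrite(f"pics/{sys.argv[1]}.png",cv2.resize(s["frame"][220:450,240:400],None,fx=3.4,fy=2.6,interpolation=cv2.INTER_CUBIC) if 0 else cv2.resize(s["frame"][200:440,220:420],None,fx=2.5,fy=2.5,interpolation=cv2.INTER_CUBIC))
# project expected core corners (bridge underside/top) given TCP=core centre + offset
for d in imaging.outline_of("side","core_large")[:2]:
    q=P[d["mask"]]; q=q[~np.isnan(q[:,0])]; print(round(d["conf"],2),d["bbox"],np.percentile(q,[2,50,98],axis=0).round(3).tolist())
# bridge end faces / top in TCP frame: a=jaw dir (core x), b=core y
a=M[:2,1]; b=np.array([-a[1],a[0]])
q=P.reshape(-1,3); q=q[~np.isnan(q[:,0])]
A=(q[:,:2]-p[:2])@a; B=(q[:,:2]-p[:2])@b; Z=q[:,2]-p[2]
m=(abs(A)<.06)&(abs(B)<.04)&(Z<.0)&(Z>-.022)   # bridge
print("bridge A,B,Z pct",[np.percentile(v[m],[1,50,99]).round(4).tolist() for v in (A,B,Z)],m.sum())
f=m&(B>.012)&(Z<-.006)&(abs(A)<.035); 
if f.sum()>20: k=np.polyfit(A[f],B[f],1); print("face slope deg",np.degrees(k[0]).round(2),"B at 0",k[1].round(4),f.sum())
m=(abs(A)<.06)&(abs(B)<.04)&(Z<-.03)&(Z>-.08); h=np.histogram(A[m],bins=np.arange(-.05,.055,.005)); print("legs A hist",h[0].tolist(),"zmin",np.percentile(Z[m],2).round(4))
h=np.histogram(Z[(A>.015)&(A<.05)&(B>.0)&(B<.03)&(Z>-.11)],bins=np.arange(-.11,0.02,.01));print("Z hist",h[0].tolist())
E
python3 look.py s3
```

```text
tcp [0.4795 0.2469 0.2577] jaw -16.6 [-0.4 -0.7 -3.9]
0.74 [294.2, 262.8, 58.8, 65.8] [[0.438, 0.232, 0.181], [0.479, 0.263, 0.25], [0.52, 0.281, 0.282]]
bridge A,B,Z pct [[-0.0417, -0.007, 0.0367], [-0.0163, 0.0192, 0.0256], [-0.0207, -0.0061, -0.0011]] 988
face slope deg -0.24 B at 0 0.0232 363
legs A hist [0, 82, 62, 58, 58, 52, 12, 0, 0, 0, 0, 0, 39, 67, 59, 56, 62, 35, 0, 0] zmin -0.0782
Z hist [0, 0, 9, 22, 61, 70, 62, 62, 73, 62, 193, 19]
```

View pics/s3.png

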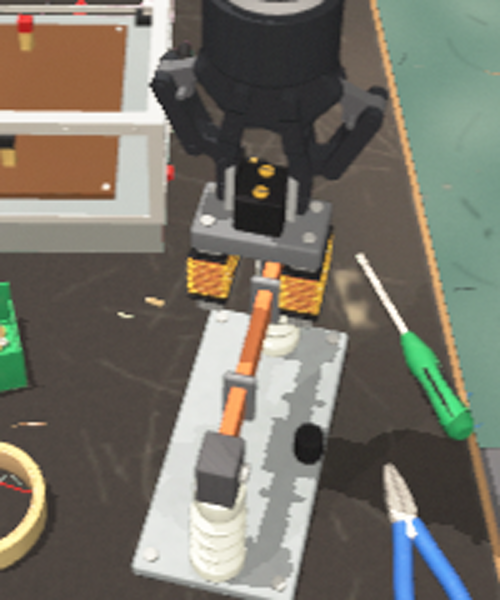

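Picture 5: core held level above the bar (crop bar (260,300)), ribs at (265,285) and (240,380). Offsets in the camera are ~2.5 mm along the jaw axis.

>>> {"op": "jog_arm", "data": {
  "commands": [0.01,0.0015,0,0,0,0,0.1,0.015,0.001,0,0,0,0,0.1,0.015,0,0,0,0,0,0.1,0.015,0,0,0,0,0,0.1,0.015,0,0,0,0,0,0.1,0.01,0,0,0,0,0,0.1,0.005,0,0,0,0,0,0.1,0,0,0,0,0,0,0.1]
}}

```text
t: 9.1
tool_pos: [0.4824, 0.2475, 0.1741]
tcp_rot: [-0.567, -0.423, 0.567, -0.423]
force: [-0.7, -0.2, -4.6]
finger_gap: 0.0288
```

```bash
python3 look.py s4
```

```text
tcp [0.4824 0.2475 0.1741] jaw -16.61 [-0.7 -0.2 -4.6]
0.59 [294.8, 305.8, 53.3, 58.8] [[0.441, 0.235, 0.097], [0.481, 0.264, 0.167], [0.522, 0.282, 0.199]]
bridge A,B,Z pct [[-0.0418, -0.008, 0.0371], [-0.0167, 0.019, 0.0253], [-0.0208, -0.0061, -0.0012]] 868
face slope deg -0.54 B at 0 0.023 309
legs A hist [0, 72, 49, 48, 52, 45, 8, 5, 46, 36, 21, 4, 38, 51, 49, 47, 50, 30, 0, 0] zmin -0.0783
Z hist [0, 0, 5, 18, 51, 46, 58, 53, 57, 51, 179, 15]
```

View pics/s4.png

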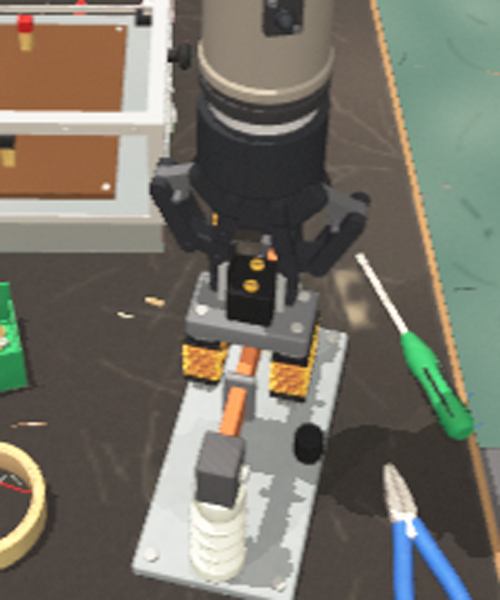

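Picture 6: legs hang on either side of the bar (crop (205,360) and (292,375)), near rib (238,365) free in front. Lower gently, 2 mm sideways correction.

>>> {"op": "jog_arm", "data": {
  "commands": [0.003,-0.001,0,0,0,0,0.1,0.003,-0.001,0,0,0,0,0.1,0.003,0,0,0,0,0,0.1,0.003,0,0,0,0,0,0.1,0.001,0,0,0,0,0,0.1,0,0,0,0,0,0,0.1]
}}

```text
t: 9.95
tool_pos: [0.4805, 0.248, 0.1612]
tcp_rot: [-0.567, -0.423, 0.567, -0.423]
force: [1.3, -0.0, -4.7]
finger_gap: 0.0293
```

>>> {"op": "jog_arm", "data": {
  "commands": [0.001,0,0,0,0,0,0.1,0.001,0,0,0,0,0,0.1,0,0,0,0,0,0,0.1]
}}

```text
t: 10.32
tool_pos: [0.4804, 0.248, 0.1592]
tcp_rot: [-0.567, -0.423, 0.567, -0.423]
force: [0.3, 1.1, -4.2]
finger_gap: 0.029
```

>>> {"op": "jog_arm", "data": {
  "commands": [0.001,0,0,0,0,0,0.1,0.001,0,0,0,0,0,0.1,0,0,0,0,0,0,0.1]
}}

```text
t: 10.7
tool_pos: [0.4805, 0.248, 0.1572]
tcp_rot: [-0.567, -0.423, 0.567, -0.423]
force: [0.7, -0.7, -5.2]
finger_gap: 0.0289
```

>>> {"op": "jog_arm", "data": {
  "commands": [0.0007,0,0,0,0,0,0.1,0.0007,0,0,0,0,0,0.1,0,0,0,0,0,0,0.1]
}}

```text
t: 11.08
tool_pos: [0.4805, 0.2481, 0.1571]
tcp_rot: [0.567, 0.422, -0.567, 0.423]
force: [-3.9, -1.8, 4.6]
finger_gap: 0.029
```

>>> {"op": "jog_arm", "data": {
  "commands": [-0.0006,0,0,0,0,0,0.1,0,0,0,0,0,0,0.1,0,0,0,0,0,0,0.45,0,0,0,0,0,0,0.6,0,0,0,0,0,0,0.6,0,0,0,0,0,0,0.6,-0.01,0,0,0,0,0,0.6,-0.02,0,0,0,0,0,0.6,-0.03,0,0,0,0,0,0.6,-0.03,0,0,0,0,0,0.6,0,0,0,0,0,0,0.6]
}}

```text
t: 12.45
tool_pos: [0.482, 0.2495, 0.2499]
tcp_rot: [0.569, 0.422, -0.565, 0.423]
force: [-0.7, 0.1, 0.8]
finger_gap: 0.0509
```

```bash
cat > chk.py <<'E'
from h import *
import sys
for c in ["side","top"]:
    s=imaging.snapshot(c); P=pts(s)
    if c=="side": cv2.imwrite(f"pics/{sys.argv[1]}.png",cv2.resize(s["frame"][240:440,230:400],None,fx=3,fy=3,interpolation=cv2.INTER_CUBIC))
    q=P.reshape(-1,3); q=q[~np.isnan(q[:,0])]; o=np.array([.4815,.248]); a=np.radians(-16.8); d=np.array([np.cos(a),np.sin(a)]); n=np.array([-d[1],d[0]])
    A=(q[:,:2]-o)@d; B=(q[:,:2]-o)@n; Z=q[:,2]
    m=(abs(A)<.05)&(abs(B)<.035)&(Z>.1475)&(Z<.157)
    if m.sum()>30:
        (ce,sz,an)=cv2.minAreaRect(np.c_[A[m],B[m]].astype(np.float32)*1000); k=np.linalg.lstsq(np.c_[A[m],B[m],np.ones(m.sum())],Z[m],rcond=None)[0]
        print(c,"bridge centre",np.round(ce,1),np.round(sz,1),round(an,1),"Z",k[2].round(4),"tilt deg",np.degrees(k[:2]).round(2),m.sum())
    t=(abs(A)<.05)&(abs(B)<.035)&(Z>.17)&(Z<.19); print(c,"block top",t.sum(),np.c_[A,B,Z][t].mean(0).round(4) if t.sum() else "")
print(monitor.observe()["joints"].round(2))
E
python3 chk.py s5
```

```text
side bridge centre [-2.9  2.9] [45.6 80.2] 90.0 Z 0.1518 tilt deg [ 0.07 -0.6 ] 771
side block top 379 [-0.0035  0.0059  0.1791]
top bridge centre [27.6 -3.4] [43.7 30.9] 58.2 Z 0.1526 tilt deg [0.34 0.92] 121
top block top 18 [ 0.0118 -0.0073  0.1797]
[-0.    0.36 -0.69  1.49  0.23  1.38 -0.99]
```

View pics/s5.png

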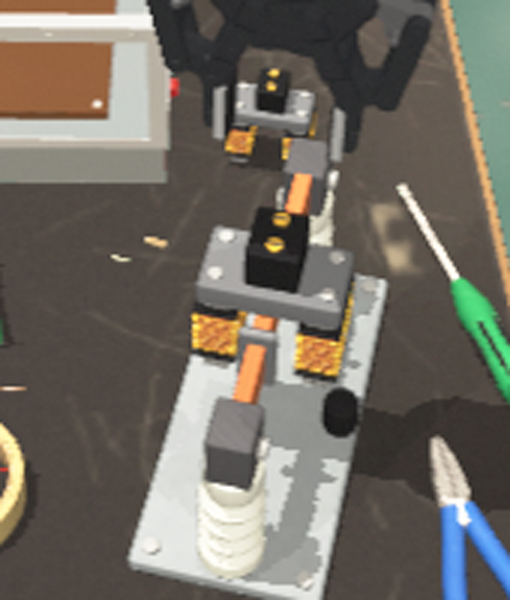

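Picture 7: core sits astride the bar, level, legs either side, between ribs (near rib at crop (255,335)); released. Now to the switch.

```bash
python3 -c "
from h import *
plan([.4677,-.352,.21],-103.3,20,1)"
```

```text
rv [ 1.513e+00 -1.000e-03 -0.000e+00] dist 0.0301
[0.0018, 0.008, 0.0289, 0.076, 0.0, 0.0, 1.0, 0.0018, 0.0101, 0.0282, 0.076, 0.0, 0.0, 1.0, 0.0018, 0.0122, 0.0274, 0.076, 0.0, 0.0, 1.0, 0.0018, 0.0143, 0.0264, 0.076, 0.0, 0.0, 1.0, 0.0018, 0.0162, 0.0252, 0.076, 0.0, 0.0, 1.0, 0.0018, 0.0181, 0.0239, 0.076, 0.0, 0.0, 1.0, 0.0018, 0.0198, 0.0225, 0.076, 0.0, 0.0, 1.0, 0.0018, 0.0215, 0.0209, 0.076, 0.0, 0.0, 1.0, 0.0018, 0.023, 0.0193, 0.076, 0.0, 0.0, 1.0, 0.0018, 0.0244, 0.0175, 0.076, 0.0, 0.0, 1.0, 0.0018, 0.0256, 0.0156, 0.076, 0.0, 0.0, 1.0, 0.0018, 0.0268, 0.0136, 0.076, 0.0, 0.0, 1.0, 0.0018, 0.0277, 0.0115, 0.076, 0.0, 0.0, 1.0, 0.0018, 0.0285, 0.0094, 0.076, 0.0, 0.0, 1.0, 0.0018, 0.0291, 0.0072, 0.076, 0.0, 0.0, 1.0, 0.0018, 0.0296, 0.005, 0.076, 0.0, 0.0, 1.0, 0.0018, 0.0299, 0.0028, 0.076, 0.0, 0.0, 1.0, 0.0018, 0.03, 0.0005, 0.076, 0.0, 0.0, 1.0, 0.0018, 0.03, -0.0018, 0.076, 0.0, 0.0, 1.0, 0.0018, 0.0297, -0.004, 0.076, 0.0, 0.0, 1.0]
```

>>> {"op": "jog_arm", "data": {
  "commands": [0,0.008,0.029,0.076,0,0,0.6,0,0.01,0.028,0.076,0,0,0.6,0,0.012,0.0275,0.076,0,0,1,0,0.0145,0.0265,0.076,0,0,1,0.002,0.016,0.025,0.076,0,0,1,0.002,0.018,0.024,0.076,0,0,1,0.002,0.02,0.0225,0.076,0,0,1,0.002,0.0215,0.021,0.076,0,0,1,0.002,0.023,0.0195,0.076,0,0,1,0.002,0.0245,0.0175,0.076,0,0,1,0.002,0.0255,0.0155,0.076,0,0,1,0.002,0.027,0.0135,0.076,0,0,1,0.002,0.028,0.0115,0.076,0,0,1,0.002,0.0285,0.0095,0.076,0,0,1,0.002,0.029,0.007,0.076,0,0,1,0.002,0.0295,0.005,0.076,0,0,1,0.003,0.03,0.003,0.076,0,0,1,0.003,0.03,0.0005,0.076,0,0,1,0.004,0.03,-0.002,0.076,0,0,1,0.004,0.03,-0.004,0.076,0,0,1]
}}

```text
t: 15.05
tool_pos: [0.4655, -0.3545, 0.2081]
tcp_rot: [-0.702, 0.086, 0.702, 0.086]
force: [0.6, -0.4, 0.6]
finger_gap: 0.0858
```

>>> {"op": "jog_arm", "data": {
  "commands": [0,0,0,0,0,0,1,0,0,0,0,0,0,1]
}}

```text
t: 15.3
tool_pos: [0.4659, -0.3521, 0.2082]
tcp_rot: [-0.702, 0.084, 0.702, 0.085]
force: [0.4, 0.4, -0.8]
finger_gap: 0.0854
```

```bash
cat > sw.py <<'E'
from h import *
import sys
st=monitor.observe(); print("tcp",st["tool_pos"].round(4),st["joints"].round(2),st["finger_gap"])
s=imaging.snapshot("side"); P=pts(s); cv2.imwrite(f"pics/{sys.argv[1]}.png",cv2.resize(s["frame"][100:220,240:380],None,fx=5,fy=5,interpolation=cv2.INTER_CUBIC))
K=s["mtx"];T=s["T"]
for n,h in [("squeeze",.066),("grip_switch",0)]:
    for d in imaging.landmark_of("side",n)[:1]:
        r=T[:3,:3]@np.linalg.inv(K)@np.r_[d["uv"],1]; o=T[:3,3]; print(n,(o+r*(h-o[2])/r[2]).round(3),round(d["conf"],2))
q=P.reshape(-1,3); q=q[~np.isnan(q[:,0])]; o=np.array([.4677,-.352]); a=np.radians(-13.3); d=np.array([np.cos(a),np.sin(a)]); n=np.array([-d[1],d[0]])
A=(q[:,:2]-o)@d; B=(q[:,:2]-o)@n; Z=q[:,2]
m=(abs(A)<.012)&(abs(B)<.07)&(Z>.02)&(Z<.1)
for b in np.arange(-.04,.06,.005):
    k=m&(B>=b)&(B<b+.005); print(round(b*1000),k.sum(),Z[k].max().round(3) if k.any() else "",end=" | ")
k=m&(Z>.055)&(Z<.078)&(B>.02); print("\nblade outer",np.percentile(B[k],[5,50,95]).round(4) if k.any() else None)
for al in (-.03,-.01,.01):
  k=(abs(A-al)<.006)&(abs(B)<.03)&(Z>.083)&(Z<.092); print("bar top B range at",al,np.percentile(B[k],[2,98]).round(4) if k.any() else None)
E
python3 sw.py s6; python3 -c "
from h import *
plan([.4677,-.352,.047],-103.3,8,1)"
```

```text
tcp [ 0.4659 -0.3521  0.2082] [ 0.72  0.4  -0.14  1.45  0.05  1.3  -1.24] 0.08540758389475187
squeeze [ 0.465 -0.35   0.066] 0.76
grip_switch [ 0.48  -0.362  0.   ] 0.8
-40 0  | -35 0  | -30 0  | -25 1 0.08 | -20 4 0.084 | -15 8 0.084 | -10 11 0.087 | -5 32 0.086 | 0 49 0.086 | 5 13 0.079 | 10 0  | 15 0  | 20 4 0.077 | 25 18 0.079 | 30 58 0.082 | 35 15 0.08 | 40 1 0.058 | 45 0  | 50 0  | 55 0  | 
blade outer [0.0252 0.033  0.0374]
bar top B range at -0.03 [-0.0137  0.0079]
bar top B range at -0.01 [-0.0154  0.0032]
bar top B range at 0.01 [-0.0128  0.0045]
rv [-0.005 -0.001  0.001] dist 0.0202
[0.0202, 0.0001, -0.0002, -0.001, 0.0, 0.0, 1.0, 0.0202, 0.0001, -0.0002, -0.001, 0.0, 0.0, 1.0, 0.0202, 0.0001, -0.0002, -0.001, 0.0, 0.0, 1.0, 0.0202, 0.0001, -0.0002, -0.001, 0.0, 0.0, 1.0, 0.0202, 0.0001, -0.0002, -0.001, 0.0, 0.0, 1.0, 0.0202, 0.0001, -0.0002, -0.001, 0.0, 0.0, 1.0, 0.0202, 0.0001, -0.0002, -0.001, 0.0, 0.0, 1.0, 0.0202, 0.0001, -0.0002, -0.001, 0.0, 0.0, 1.0]
```

View pics/s6.png

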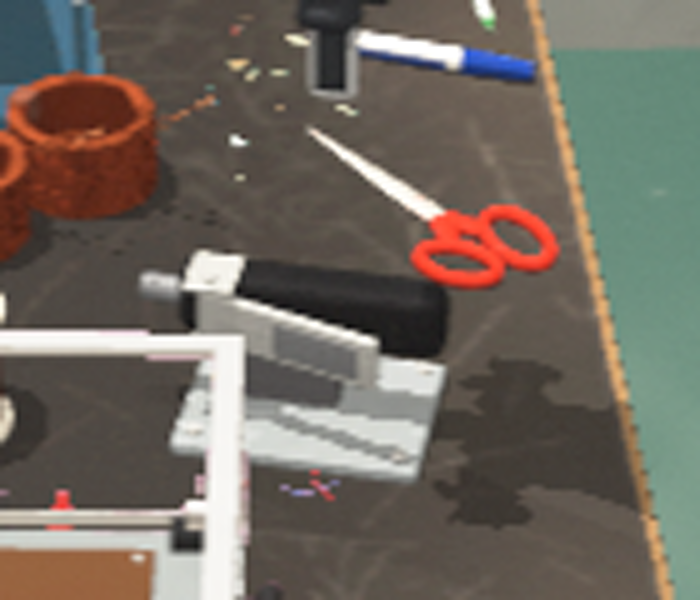

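Picture 8: switch with blade (crop (320,340)) facing camera at rest; measured faces −18…+37 match the description. Descend, centred, then squeeze.

>>> {"op": "jog_arm", "data": {
  "commands": [0.025,-0.001,0,0,0,0,1,0.03,0,-0.001,0,0,0,1,0.03,0,-0.001,0,0,0,1,0.025,0,0,0,0,0,1,0.02,0,0,0,0,0,1,0.015,0,0,0,0,0,1,0.01,0,0,0,0,0,1,0.006,0,0,0,0,0,1,0,0,0,0,0,0,1],
  "grip_force": 30
}}

```text
t: 16.58
tool_pos: [0.4678, -0.352, 0.0475]
tcp_rot: [-0.702, 0.084, 0.702, 0.084]
force: [0.3, 0.3, 0.2]
finger_gap: 0.0852
```

>>> {"op": "jog_arm", "data": {
  "commands": [0,0,0,0,0,0,0.7,0,0,0,0,0,0,0.55,0,0,0,0,0,0,0.35,0,0,0,0,0,0,0.2,0,0,0,0,0,0,0.2,0,0,0,0,0,0,0.2,0,0,0,0,0,0,0.2,0,0,0,0,0,0,0.2]
}}

```text
t: 17.58
tool_pos: [0.4676, -0.3563, 0.0497]
tcp_rot: [0.703, -0.087, -0.701, -0.082]
force: [-1.7, -3.1, 7.0]
finger_gap: 0.0364
```

```bash
python3 sw.py s7 | head -3; python3 -c "
from h import *
s=monitor.observe();print(s['force'],s['finger_gap'])"
```

```text
tcp [ 0.4676 -0.3563  0.0497] [ 0.71  0.55 -0.13  1.64  0.09  0.96 -1.26] 0.036361754811905164
squeeze [ 0.464 -0.345  0.066] 0.74
grip_switch [ 0.48  -0.359  0.   ] 0.78
[-2.2858908  -3.28236135  6.54801595] 0.03635609318024134
```

View pics/s7.png

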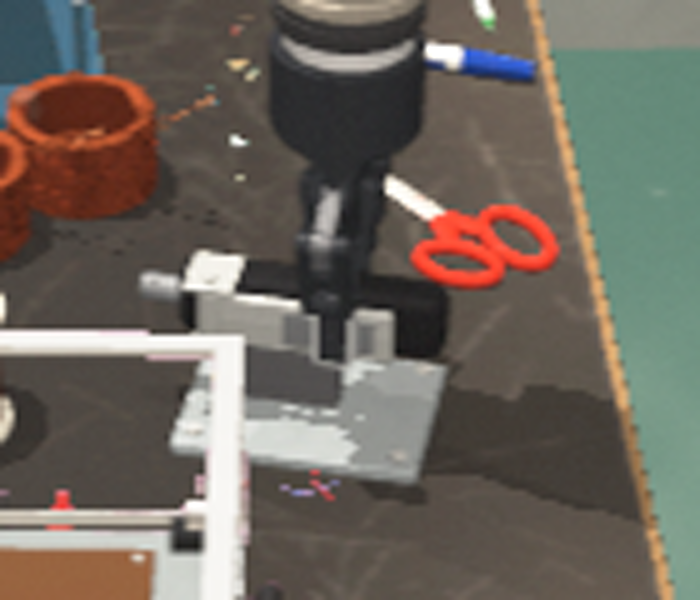

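Picture 9: fingers closed on grip and blade, blade lies against the bar (crop (330,335)); gap 36 mm = fully in. Firm up briefly, then release and retreat.

>>> {"op": "jog_arm", "data": {
  "commands": [0,0,0,0,0,0,0.2,0,0,0,0,0,0,0.2,0,0,0,0,0,0,0.2,0,0,0,0,0,0,0.2],
  "grip_force": 50
}}

```text
t: 18.23
tool_pos: [0.4675, -0.3565, 0.0498]
tcp_rot: [0.703, -0.087, -0.701, -0.082]
force: [-2.6, -3.7, 6.6]
finger_gap: 0.0357
```

>>> {"op": "jog_arm", "data": {
  "commands": [0,0,0,0,0,0,0.6,0,0,0,0,0,0,0.8,0,0,0,0,0,0,1,0,0,0,0,0,0,1,0,0,0,0,0,0,1,0,0,0,0,0,0,1,-0.005,0,0,0,0,0,1,-0.015,0,0,0,0,0,1,-0.025,0,0,0,0,0,1,-0.03,0,0,0,0,0,1,-0.03,0,0,0,0,0,1,-0.03,0,0,0,0,0,1,-0.03,0,0,0,0,0,1,0,0,0,0,0,0,1,0,0,0,0,0,0,1]
}}

```text
t: 20.1
tool_pos: [0.4675, -0.3518, 0.2125]
tcp_rot: [-0.702, 0.084, 0.702, 0.084]
force: [-0.3, 0.2, -0.8]
finger_gap: 0.0853
```

```bash
python3 sw.py x8|tail -5; python3 chk.py x9; python3 - <<'E'
import cv2,numpy as np
a=cv2.imread("pics/x8.png");b=cv2.imread("pics/x9.png");a=cv2.resize(a,None,fx=.5,fy=.5);b=cv2.resize(b,(400,470));g=np.zeros((470,a.shape[1]+400,3),np.uint8);g[:a.shape[0],:a.shape[1]]=a;g[:,a.shape[1]:]=b;cv2.imwrite("pics/end.png",g)
E
```

```text
-40 0  | -35 0  | -30 0  | -25 3 0.081 | -20 3 0.082 | -15 10 0.085 | -10 13 0.087 | -5 26 0.086 | 0 54 0.085 | 5 10 0.084 | 10 0  | 15 0  | 20 0  | 25 20 0.081 | 30 56 0.081 | 35 17 0.075 | 40 0  | 45 0  | 50 0  | 55 0  | 
blade outer [0.0266 0.0325 0.0372]
bar top B range at -0.03 [-0.0115  0.0066]
bar top B range at -0.01 [-0.0125  0.0036]
bar top B range at 0.01 [-0.0173  0.0014]
side bridge centre [-3.   2.8] [79.8 45.9] 0.6 Z 0.1519 tilt deg [ 0.   -1.08] 771
side block top 377 [-0.0035  0.0058  0.179 ]
top bridge centre [0.5 5.2] [79.8 46. ] 0.8 Z 0.1528 tilt deg [0.27 1.  ] 335
top block top 180 [0.0002 0.0043 0.1809]
[ 0.71  0.4  -0.14  1.44  0.06  1.31 -1.24]
```

View pics/end.png

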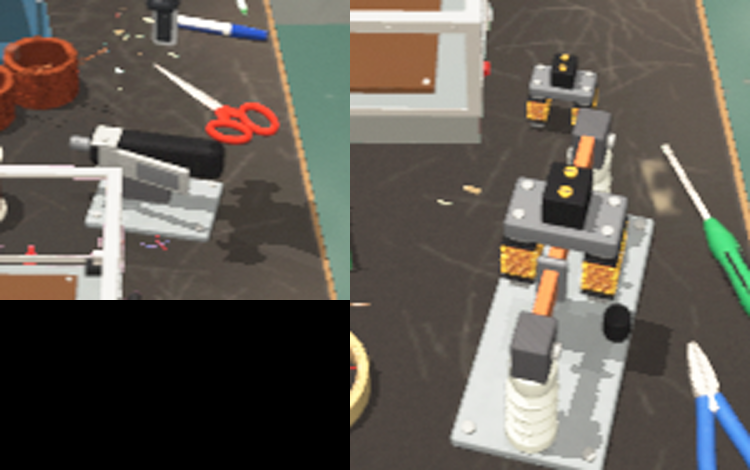

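Picture 10: trigger is back at rest, and the core still sits level and square astride the bar. Handing in.

```bash
python3 -c "
from h import *
print(bot.close_job(), monitor.observe()['t'])"
```

```text
the job is handed in; nothing more can be done
the job is handed in; nothing more can be done
```

The larger core now hangs astride the busbar between the two ribs, released. After that I squeezed the trigger fully in once and let it go, then handed the job in at about 20 s of the 58 s.

- **Core:** in the last pictures it is square to the bar within about 1°. It sits about 3–5 mm off the bay centre along the bar, against about 16 mm of play. The bridge top measured 152–153 mm up, as it should when resting on the bar.
- **Trigger:** the fingers closed to 36 mm, against about 38 mm for fully in. The blade's outer face was back at +37 mm, its rest position, afterwards.
- **Small core and gripper:** I did not touch the smaller core. The gripper was open and clear of everything at hand-in.

**Disagreement:** the two cameras gave opposite tilts for the core along the bar (−1.1° and +1.0°). They also differed by about 3 mm on its position across the bar. I took both as calibration noise; the picture shows it level with one leg on either side of the bar.

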